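# Clamp the chopping board with the thumbscrew

### The arm

A 7-joint arm with a two-finger parallel gripper is mounted at the origin on a cart in front of the work surface, level with it; the furniture and walls round the work are solid. World frame = base frame: x ahead of the robot, y to its left, z up, the work surface at z = 0. Lengths are in m, angles in degrees, forces in N, time in s.
With the tool pointing down it reaches from about 0.425 to 0.95 m from the base axis. Payload 4.7 kg.
Tool frame: the origin (TCP) lies midway between the tips of the shut fingers; the grasp point (between the pads) lies 19 mm behind it; x points along the fingers, y is the direction in which the jaws open and shut, and the axes are right-handed (so a half turn about x gives the same grasp; the last joint's range is limited). The gripper opens to 87 mm and grips with 3 to 60 N. Pads are 19 mm wide; open, the fingers measure 117 mm over their backs; the gripper's body (75 mm by 190 mm) begins 51 mm behind the grasp point.
Start: joints at [66.583, 26.849, -2.785, 87.806, 1.381, 65.374, -4.715], TCP at [0.25, -0.627, 0.223] pointing down, gripper open.
Joint ranges: [-148.3, 148.3], [-19.14, 114.17], [-79.39, 73.82], [5.75, 140.21], [-59.74, 239.74], [12.07, 113.84], [-152.46, 152.46]. Speed limits (degrees/s): [147.25, 147.25, 180, 180, 180, 180, 180].

### API

Orientations are given as [roll, pitch, yaw] about the fixed x, y, z axes, in that order (R = Rz(yaw) Ry(pitch) Rx(roll)).
In Python, from station import sensors, viewer, workorder, spotter gives the robot as it stands.
- The arm moves only by the shell command python3 -m inch 'ROWS' [FORCE]. ROWS is JSON, a list of rows, each an object with "dp": the shift along the world's x, y, z in cm, a list of three; "yaw": the turn about the world's z in rad; "grip": the opening in per cent of the stroke, from 0 (shut) to 100 (fully open). A call has 1 to 8 rows; each row is the pose to reach, as a shift and turn from the pose commanded when the call began; what a row does not reach only later rows make up. A row lasts 1/10 s, in which the tool goes at most 50 mm and 8.59 degrees, less where a joint would pass 70% of its speed; a pose out of reach is approached as far as the arm can. A call with a gripper value outside its range is refused whole. The fingers move at their own pace and stop on an object; FORCE is the grip in N (left out, the last holds). Time passes only in rows, so rows that repeat a pose let the fingers close. It gives the time, the measured TCP pose, the force and the opening at its end, in the units of the state.
- sensors.observe(): the state, without advancing time (a new reading comes with each control period).
- viewer.snapshot(name): name is "side" or "top" or "wrist"; returns a dict with "image" (400x640x3 uint8, red, green, blue), "camera_matrix" (3x3 intrinsics, pixels), "pose" (4x4, takes a point from camera to world coordinates). Camera axes: x right, y up, looking along -z (the intrinsics and any distortion apply to the point x, -y, -z); pixel columns grow to the right and rows downward; lengths in m; the calibration is good to about 2 mm. A picture is of the moment at which its call begins. There is no depth.
- workorder.job_done(): hands the job in, once; it reports no verdict.
Trained networks look in a picture, given as the dict that the camera call returned (one of the last four; its "shot" number tells which), for a name from the list of things; names that differ only in an ending like _2 or _b are one class to them, and where a whole thing is asked for, a point or a joint stands for the part that bears it (a point fixed in the world has none). Each returns a list of dicts, best first, with "confidence" (0 to 1); they miss things now and then, are a little off and sometimes report something else, mostly with a low value. They report only what shows in the picture. A call takes as long as a camera call.
- spotter.cut_out(thing, picture): "pixels" (400x640 bool, what is visible of it) and "extent" ([left, top, right, bottom] in pixels, round what is visible of it).
The state is a dict: "t": time; "joint_pos": joint angles; "dq": joint speeds; "tau": joint torques, N m; "ee_pos": TCP position; "tcp_rot": TCP orientation; "force": force on the tool from outside, world axes, zero at the start; "torque": the same for the moment, N m; "opening": finger opening in m.
Only numpy, scipy, OpenCV 4.12 (cv2) and the standard library are available. Lean on these libraries where they do the work, as an engineer would, in place of code of your own. Each camera call takes 0.05 s, during which the arm holds its last target.

### The job

Slide the chopping board under the clamp's arm until it lies flat against the clamp's stop, then turn the brass thumbscrew clockwise until its foot seats on the board and you feel the resistance rise, so that the board is held snugly. Stop there: do not overtighten it. Leave the salt shaker, the spice jar and the egg timer where they stand.

Things in the scene. Friction and masses are not known exactly. Their poses are not given: they have to be found in the camera images.
- clamp: Aluminium clamp fixed to the worktop, its place and yaw vary. Origin on the worktop under the middle of its stop face (120 mm wide in y, 31 mm tall); +x is the way the board is pushed in, roughly to the robot's right; z up. The 34 mm wide arm over the board reaches from the stop to x = -66 mm, underside at 30 mm, top at 47 mm. Behind the stop a foot plate with a black lever reaches x = +61 mm.
- thumbscrew: Knurled brass knob, 40 mm across, 22 mm tall, on a vertical stem at x = -45, y = 0 mm of the clamp; origin at the knob's centre, 84 mm above the worktop at the start. Clockwise from above tightens: it sinks 3 mm per rad and stays where it is left. The knob sits on a rubber hub that winds up 1 rad per N m and springs back on release. Turning freely it resists with about 0.08 N m.
- screw_foot_axis (a point): Point of the clamp on the screw's axis, 15 mm above the worktop, where the screw's round foot (30 mm across) meets the home board. How far the foot sticks out is hidden and differs each time: it seats after 0.6 to 2.8 rad. Then the resistance climbs about 0.25 N m per rad: snug (15 N on the board) at about 0.18 N m, too tight (28 N) at about 0.28 N m. Pressing down on the knob adds to it.
- chopping_board: Light wooden chopping board, 150 x 180 x 15 mm (its x, y, z), about 0.4 kg, loose and flat on the worktop; origin at the centre of its underside. Its +x edge starts 25 to 50 mm short of the stop, slightly askew. Home, this edge is flush with the stop and the origin at about x = -75 mm in the clamp's frame. It slides with 2 to 5 N.
- salt: White-capped salt shaker, 44 mm across, 90 mm tall, loose, standing beside the clamp; origin at the centre of its underside. Not to be disturbed.
- spice_jar: Glass spice jar with a red cap, 45 mm across, 106 mm tall, loose, on the flat hob, which stands 5 mm above the worktop; origin at the centre of its underside. Not to be disturbed.
- timer: Red and white egg timer, 61 mm across, 52 mm tall, loose, on the flat hob, which stands 5 mm above the worktop; origin at the centre of its underside. Not to be disturbed.

How it is judged:
By the outcome, as a careful person would: the job done as asked, in the order asked, and still so for the second after the job is handed in, with the robot touching nothing.
It also fails if it takes over 72 s, if anything falls off the work surface, if the arm or the gripper's body presses on something with over 40 N, if the wrist force passes 120 N, or if a joint passes its speed limit or range.

## Working session

There is one attempt and no reset: what is moved stays moved. The work goes in short steps, Python scripts to look and compute and a shell command to move; the robot and the scene stay as the last step left them, time stands still between calls to the robot, and variables do not carry over. Pictures are saved under pics/ and viewed, and the job is handed in when it is done.

```bash
ls; mkdir -p pics; python3 - <<'E'
from station import sensors, viewer, workorder, spotter
import cv2,numpy as np
print(sensors.observe())
for n in ["side","top","wrist"]:
    s=viewer.snapshot(n); cv2.imwrite(f"pics/{n}0.png",s["image"][:,:,::-1]); print(n,s["camera_matrix"],s["pose"],[k for k in s])
    for t in ["clamp","thumbscrew","chopping_board","salt","spice_jar","timer"]:
        r=spotter.cut_out(t,s)
        for d in r[:2]: print(t,round(d["confidence"],2),d["extent"],d["pixels"].sum())
E
```

```text
pics
{'t': 0.0, 'joint_pos': array([66.5839092 , 26.89794784, -2.7857123 , 87.87375504,  1.3837015 ,
       65.37246503, -4.71412555]), 'dq': array([-0.08710042, -0.04388585, -0.03655273,  0.1274651 ,  0.06472471,
       -0.01492458,  0.10680601]), 'tau': array([ 4.68388280e-04, -5.07971299e+01, -8.04113760e-02, -2.36151248e+01,
       -6.13305252e-02,  3.80297389e-02,  1.92077191e-04]), 'ee_pos': array([ 0.25003159, -0.62635169,  0.22149172]), 'tcp_rot': array([-86.92977755,  89.8894938 , 114.83605822]), 'force': array([-0.1743534 , -0.84520658,  0.17985297]), 'torque': array([-0.00909298, -0.00480389,  0.0024771 ]), 'opening': 0.08710504428419387}
side [[487.08295367   0.         317.39725891]
 [  0.         487.08295367 194.95337817]
 [  0.           0.           1.        ]] [[-7.46682611e-02  8.14415141e-01 -5.75458624e-01  1.64920968e-02]
 [-9.97208416e-01 -6.10736206e-02  4.29579748e-02  6.45311504e-02]
 [-1.59716614e-04  5.77059780e-01  8.16701894e-01  9.13517687e-01]
 [ 0.00000000e+00  0.00000000e+00  0.00000000e+00  1.00000000e+00]] ['image', 'camera_matrix', 'pose', 'shot'
[... 898 characters left out ...]
6, 428.5, 262.5] 1643
chopping_board 0.65 [330.9, 206.6, 395.6, 286.8] 4720
salt 0.92 [402.8, 167.3, 425.0, 191.7] 360
spice_jar 0.79 [210.2, 161.9, 242.5, 187.7] 531
timer 0.56 [196.3, 242.4, 221.6, 269.8] 584
timer 0.47 [378.5, 214.0, 430.3, 263.6] 1709
wrist [[288.67183373   0.         318.68518451]
 [  0.         288.67183373 199.75809885]
 [  0.           0.           1.        ]] [[ 3.70250936e-01  8.96306166e-01  2.44027667e-01  3.17558392e-01]
 [-9.28931755e-01  3.57191594e-01  9.74677327e-02 -6.00246437e-01]
 [ 1.96298298e-04 -2.62772568e-01  9.64857782e-01  3.83809319e-01]
 [ 0.00000000e+00  0.00000000e+00  0.00000000e+00  1.00000000e+00]] ['image', 'camera_matrix', 'pose', 'shot']
```

```bash
python3 - <<'E'
import cv2
for n in ["side","top"]:
    im=cv2.imread(f"pics/{n}0.png"); c=im[130:310,170:470]; cv2.imwrite(f"pics/{n}0c.png",cv2.resize(c,None,fx=2.66,fy=2.66,interpolation=cv2.INTER_CUBIC))
E
```

```text
(no output)
```

View pics/top0.png

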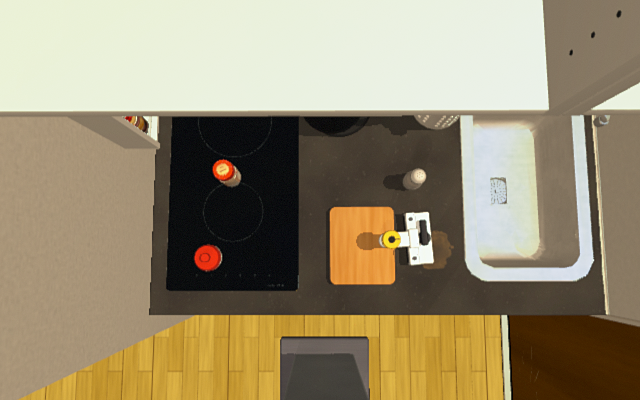

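```bash
sleep 1
```

```text
(no output)
```

View pics/top0c.png

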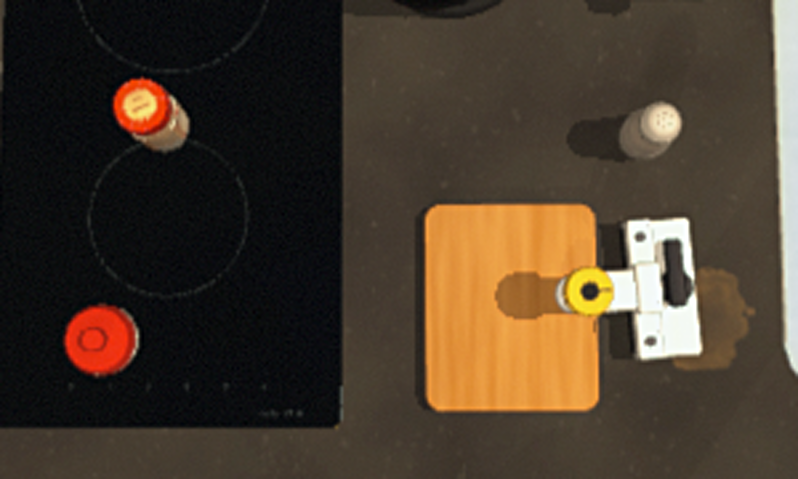

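View pics/side0c.png

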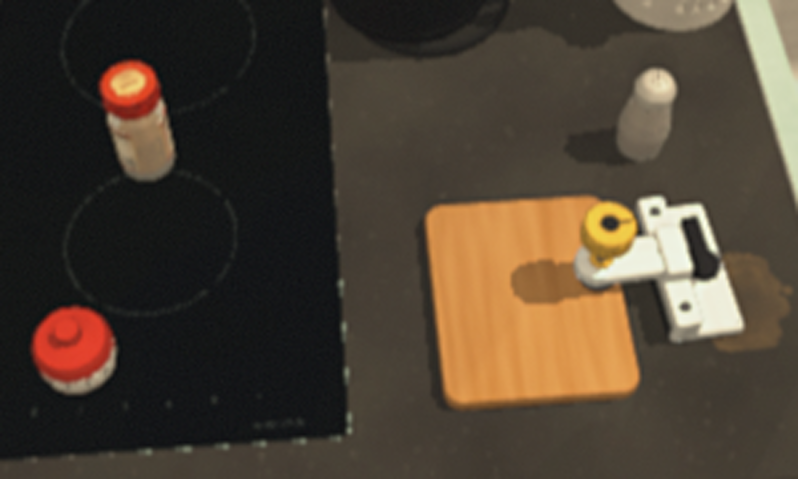

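```bash
cat > h.py <<'E'
import numpy as np,cv2
from station import sensors, viewer, workorder, spotter
def w(s,u,v,z):
    K=s["camera_matrix"];T=s["pose"]
    d=T[:3,:3]@np.array([(u-K[0,2])/K[0,0],-(v-K[1,2])/K[1,1],-1.]);o=T[:3,3]
    return o+d*(z-o[2])/d[2]
def px(s,p):
    K=s["camera_matrix"];T=s["pose"];c=T[:3,:3].T@(np.asarray(p)-T[:3,3])
    return np.array([K[0,2]+K[0,0]*c[0]/-c[2],K[1,2]+K[1,1]*c[1]/c[2]])
def save(s,n,box=None,f=1):
    im=s["image"][:,:,::-1]
    if box: im=im[box[1]:box[3],box[0]:box[2]]
    cv2.imwrite(f"pics/{n}.png",cv2.resize(im,None,fx=f,fy=f,interpolation=cv2.INTER_CUBIC))
def board(s,z=.015):
    im=s["image"].astype(int);r,g,b=im[...,0],im[...,1],im[...,2]
    m=((r-b>60)&(g>60)&(r-g>25)&(r-g<110)).astype(np.uint8)
    n,l,st,_=cv2.connectedComponentsWithStats(m)
    return l,st
E
python3 - <<'E'
from h import *
for n in ["top","side"]:
    s=viewer.snapshot(n)
    r=spotter.cut_out("chopping_board",s)[0]["pixels"].astype(np.uint8)
    c=np.vstack([c[:,0] for c in cv2.findContours(r,0,1)[0]]).astype(float)
    P=np.array([w(s,u,v,.015)[:2] for u,v in c]).astype(np.float32)
    print(n,"board rect",cv2.minAreaRect(P))
    k=spotter.cut_out("thumbscrew",s)[0]; print("knob",k["extent"])
    e=k["extent"]
    for z in(.084,.095): print(w(s,(e[0]+e[2])/2,(e[1]+e[3])/2,z))
    if n=="top":
        for a in [(627,220),(637,358),(596,215),(600,400),(590,291)]:
            u,v=a[0]/2.66+170-.3,a[1]/2.66+130-.3
            print(a,w(s,u,v,.031),w(s,u,v,.015),w(s,u,v,.095))
    for t in["salt"]:
        for d in spotter.cut_out(t,s)[:1]:
            e=d["extent"]; print(t,w(s,(e[0]+e[2])/2,e[3],0),w(s,(e[0]+e[2])/2,e[1]+3,.09))
    save(s,n+"1z",(320,150,460,290),4)
E
```

```text
top board rect ((0.68049156665802, -0.20638908445835114), (0.03824029117822647, 0.05612799525260925), 44.56315612792969)
knob [382.1, 231.2, 401.5, 251.2]
[ 0.53056572 -0.1404214   0.084     ]
[ 0.53022928 -0.1387149   0.095     ]
(627, 220) [ 0.59847229 -0.18132268  0.031     ] [ 0.59996456 -0.18429929  0.015     ] [ 0.59250322 -0.16941621  0.095     ]
(637, 358) [ 0.47963499 -0.18723345  0.031     ] [ 0.47932924 -0.1902995   0.015     ] [ 0.48085799 -0.17496926  0.095     ]
(596, 215) [ 0.60287553 -0.15451476  0.031     ] [ 0.60443442 -0.15708577  0.015     ] [ 0.59663998 -0.14423071  0.095     ]
(600, 400) [ 0.44407828 -0.1548321   0.031     ] [ 0.44323455 -0.15740791  0.015     ] [ 0.44745318 -0.14452885  0.095     ]
(590, 291) [ 0.5369975  -0.14805753  0.031     ] [ 0.53755965 -0.15053085  0.015     ] [ 0.5347489  -0.13816428  0.095     ]
salt [ 0.65004812 -0.21081473  0.        ] [ 0.69012994 -0.1934033   0.09      ]
side board rect ((0.5230975151062012, -0.08068856596946716), (0.1866675764322281, 0.15365777909755707), 0.1891019195318222)
knob [386.2, 205.9, 407.6, 240.0]
[ 0.52056859 -0.13283432  0.084     ]
[ 0.51388417 -0.13021711  0.095     ]
```

View pics/top1z.png

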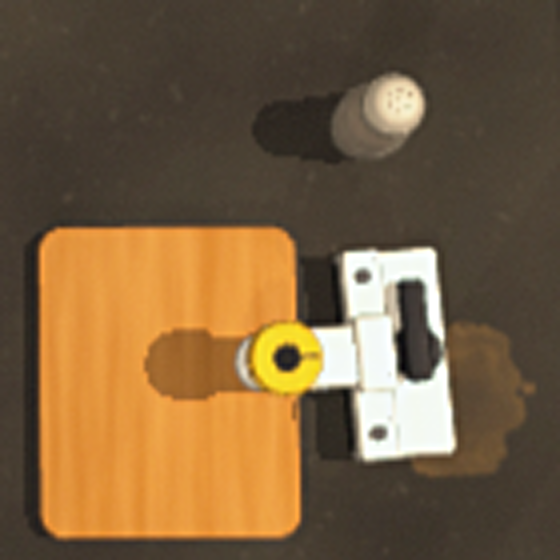

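```bash
python3 - <<'E'
from h import *
from scipy.spatial.transform import Rotation as Ro
o=sensors.observe(); print(Ro.from_euler('xyz',o["tcp_rot"],degrees=True).as_matrix().round(3))
for n in ["top","side"]:
    s=viewer.snapshot(n)
    hsv=cv2.cvtColor(s["image"],cv2.COLOR_RGB2HSV)
    m=cv2.inRange(hsv,(22,130,120),(35,255,255)); m[:195]=0;m[270:]=0;m[:,:370]=0;m[:,420:]=0
    ys,xs=np.nonzero(m); print(n,len(xs),xs.min(),xs.max(),ys.min(),ys.max())
    c=np.vstack([c[:,0] for c in cv2.findContours(m,0,1)[0]])
    if n=="top": 
        e=cv2.minEnclosingCircle(c);print(e, w(s,*e[0],.095))
    # board color
    hs=cv2.inRange(hsv,(8,90,90),(19,255,255)); 
    hs[:150]=0;hs[300:]=0;hs[:,:310]=0;hs[:,430:]=0
    nn,l,st,_=cv2.connectedComponentsWithStats(hs)
    i=1+st[1:,4].argmax();
    c=np.vstack([c[:,0] for c in cv2.findContours((l==i).astype(np.uint8),0,1)[0]])
    P=np.array([w(s,u,v,.015)[:2] for u,v in c]).astype(np.float32); print(st[i],cv2.minAreaRect(P))
    # per-row left/right extents
    for lo,hi,side in [(215,280,'L'),(212,225,'R'),(258,280,'R')]:
        pass
    if n=="top":
        L=[];R=[]
        for v in list(range(214,280)):
            x=np.nonzero(l[v]==i)[0]
            L.append(w(s,x.min()-.5,v,.015)[:2]); 
            if v<228 or v>255: R.append(w(s,x.max()+.5,v,.015)[:2])
        for q in(L,R):
            q=np.array(q);f=np.polyfit(q[:,0],q[:,1],1);print("slope deg",np.degrees(np.arctan(f[0])),"y at x=.537",np.polyval(f,.537))
        # clamp stop left edge
        C=[];g=s["image"].astype(int).min(2)
        for v in list(range(216,228))+list(range(250,262)):
            row=g[v,396:425]; k=np.nonzero(row>130)[0]
            if len(k):
                k=k[0]; a,b=row[k-1],row[k]; C.append(w(s,396+k-1+(130-a)/(b-a),v,.031)[:2]); 
        q=np.array(C);print(q.round(4).tolist());f=np.polyfit(q[:,0],q[:,1],1);print("clamp",np.degrees(np.arctan(f[0])),np.polyval(f,.537))
E
```

```text
[[ 0.     0.371 -0.929]
 [-0.    -0.929 -0.371]
 [-1.     0.    -0.   ]]
top 207 383 400 231 248
((391.26922607421875, 239.1703338623047), 8.920531272888184) [ 0.53459493 -0.13765447  0.095     ]
[ 329  206   67   79 4862] ((0.5248023867607117, -0.08205566555261612), (0.15402597188949585, 0.1809222400188446), 89.96870422363281)
slope deg 0.28034767070864697 y at x=.537 -0.005679198097276853
slope deg 0.10803496101758797 y at x=.537 -0.1573779839991564
[[0.5901, -0.1804], [0.5878, -0.1804], [0.5855, -0.1804], [0.5832, -0.1804], [0.5809, -0.1804], [0.5786, -0.1808], [0.5763, -0.1812], [0.574, -0.1814], [0.5717, -0.1818], [0.5693, -0.1821], [0.567, -0.1823], [0.5647, -0.1823], [0.5121, -0.1858], [0.5098, -0.1858], [0.5075, -0.1863], [0.5052, -0.1866], [0.503, -0.187], [0.5007, -0.1873], [0.4984, -0.1875], [0.4961, -0.1875], [0.4939, -0.1875], [0.4916, -0.1875], [0.4893, -0.1875], [0.4871, -0.1876]]
clamp 4.290721991966658 -0.18418269267349727
side 126 391 407 207 220
[ 329  203   82   81 5312] ((0.5232664346694946, -0.09237823635339737), (0.17614910006523132, 0.18836688995361328), 89.84186553955078)
```

```bash
python3 -m inch '[{"dp":[14,33,0],"yaw":0.63,"grip":50},{"dp":[14,33,0],"yaw":0.63,"grip":0},{"dp":[14,33,0],"yaw":0.63,"grip":0},{"dp":[14,33,0],"yaw":0.63,"grip":0},{"dp":[14,33,0],"yaw":0.63,"grip":0},{"dp":[14,33,0],"yaw":0.63,"grip":0},{"dp":[14,33,0],"yaw":0.63,"grip":0},{"dp":[14,33,0],"yaw":0.63,"grip":0}]' 20; python3 -c "
from h import *
print(sensors.observe()['joint_pos'])"
```

```text
t: 2.35
ee_pos: [0.393, -0.2907, 0.2232]
tcp_rot: [162.2, 89.9, 40.6]
force: [-0.0, -0.6, -0.5]
opening: 0.031
[ 49.14285586  10.59169535 -19.87455611 111.54317867   4.06099625
  58.50360285  -4.11656266]
```

```bash
python3 -m inch '[{"dp":[14,33,0],"yaw":0.63,"grip":0},{"dp":[14,33,0],"yaw":0.63,"grip":0},{"dp":[14,33,0],"yaw":0.63,"grip":0},{"dp":[14,33,0],"yaw":0.63,"grip":0},{"dp":[14,33,0],"yaw":0.63,"grip":0},{"dp":[14,33,0],"yaw":0.63,"grip":0},{"dp":[14,33,0],"yaw":0.63,"grip":0},{"dp":[14,33,0],"yaw":0.63,"grip":0}]'; cat >> h.py <<'E'
from scipy.spatial.transform import Rotation as Ro
def st():
    o=sensors.observe();R=Ro.from_euler('xyz',o["tcp_rot"],degrees=True).as_matrix()
    print("t",o["t"],"p",o["ee_pos"].round(4),"jaw",np.degrees(np.arctan2(R[1,1],R[0,1])).round(2),"tilt",R[:,0].round(3),"F",o["force"].round(2),"T",o["torque"].round(3),"op",round(o["opening"],4),"q",o["joint_pos"].round(1))
    return o
E
python3 -c "
from h import *
st()
s=viewer.snapshot('wrist');save(s,'w2')
s=viewer.snapshot('side');save(s,'s2')"
```

```text
t: 3.15
ee_pos: [0.5319, 0.0398, 0.2232]
tcp_rot: [146.5, 89.7, 61.0]
force: [-1.0, -0.3, 0.3]
opening: 0.0006
t 3.15 p [0.5319 0.0398 0.2232] jaw 4.46 tilt [ 0.002  0.004 -1.   ] F [-1.02 -0.33  0.31] T [-0.034 -0.019  0.016] op 0.0006 q [ 21.2  17.2 -36.4 105.6  11.3  60.8 -15.1]
```

View pics/w2.png

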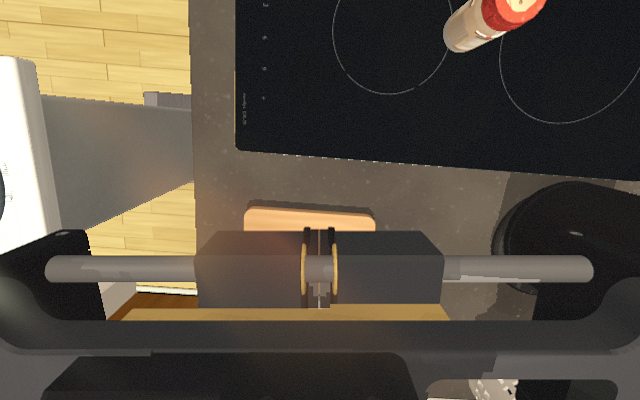

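View pics/s2.png

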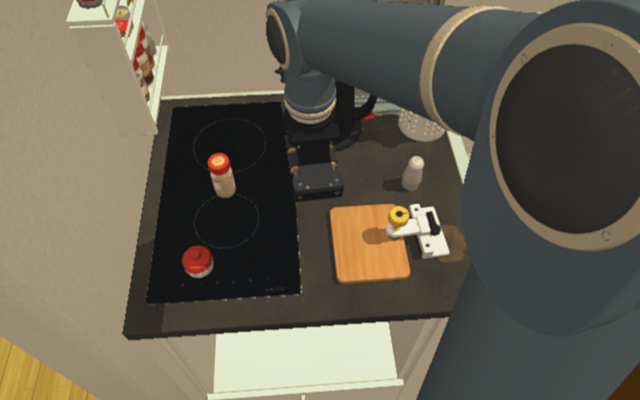

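```bash
python3 -m inch '[{"dp":[0,-1,-5],"yaw":0,"grip":0},{"dp":[0,-1,-10],"yaw":0,"grip":0},{"dp":[0,-1,-15],"yaw":0,"grip":0},{"dp":[0,-1,-19],"yaw":0,"grip":0},{"dp":[0,-1,-21],"yaw":0,"grip":0},{"dp":[0,-1,-21.5],"yaw":0,"grip":0},{"dp":[0,-1,-21.5],"yaw":0,"grip":0}]'; python3 -c "
from h import *
st()
s=viewer.snapshot('side');save(s,'s3',(280,150,480,300),4)"
```

```text
t: 3.95
ee_pos: [0.53, 0.0212, 0.0073]
tcp_rot: [-48.1, 89.9, -134.2]
force: [-0.2, 0.0, 0.5]
opening: 0.0005
t 3.95 p [0.53   0.0212 0.0073] jaw 3.82 tilt [-0.001 -0.001 -1.   ] F [-0.16  0.04  0.45] T [ 0.034 -0.158  0.022] op 0.0005 q [ 14.6  33.2 -27.7 116.1  25.4  36.6 -26.2]
```

View pics/s3.png

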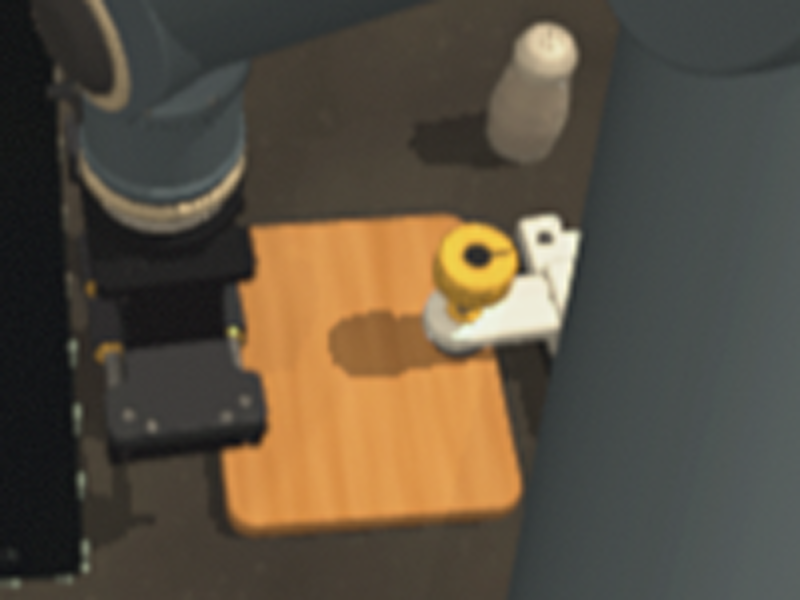

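```bash
python3 -m inch '[{"dp":[0,-0.6,0],"yaw":0,"grip":0},{"dp":[0.1,-1.2,0],"yaw":0,"grip":0},{"dp":[0.1,-1.8,0],"yaw":0,"grip":0},{"dp":[0.2,-2.3,0],"yaw":0,"grip":0},{"dp":[0.2,-2.8,0],"yaw":0,"grip":0},{"dp":[0.2,-3.3,0],"yaw":0,"grip":0}]'; python3 -c "
from h import *
st()
s=viewer.snapshot('top');save(s,'s4',(280,150,480,300),4)"
```

```text
t: 4.6
ee_pos: [0.5335, -0.0079, 0.0085]
tcp_rot: [129.9, 89.8, 43.9]
force: [-0.1, 5.5, 4.8]
opening: 0.0003
t 4.6 p [ 0.5335 -0.0079  0.0085] jaw 4.03 tilt [ 0.003  0.003 -1.   ] F [-0.1   5.53  4.78] T [ 1.145 -0.075 -0.077] op 0.0003 q [ 18.1  33.3 -28.  115.8  25.4  36.6 -22.6]
```

View pics/s4.png

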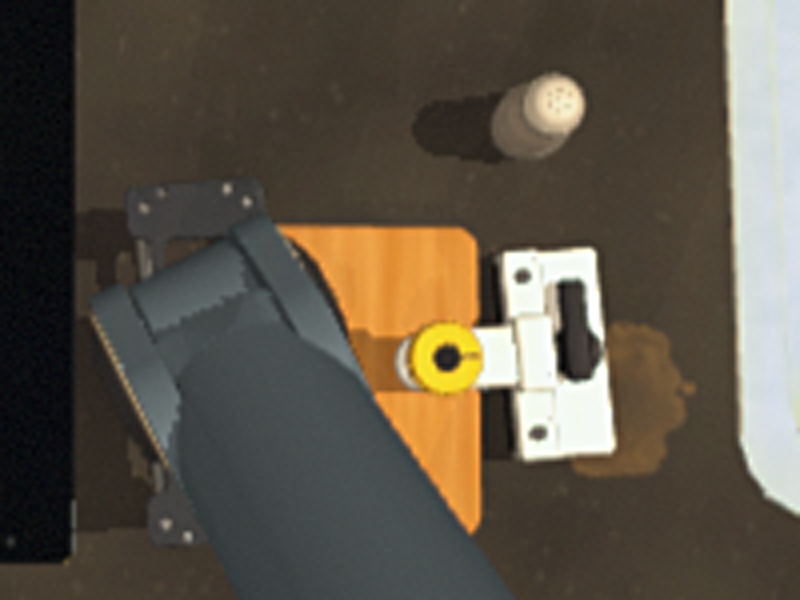

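```bash
python3 -m inch '[{"dp":[0,-0.3,0],"yaw":0,"grip":0},{"dp":[0.1,-0.6,0],"yaw":0,"grip":0},{"dp":[0.1,-0.9,0],"yaw":0,"grip":0},{"dp":[0.1,-1.1,0],"yaw":0,"grip":0},{"dp":[0.1,-1.1,0],"yaw":0,"grip":0}]'; python3 -c "
from h import *
st()
s=viewer.snapshot('top');save(s,'s5',(280,150,480,300),4)"
```

```text
t: 5.15
ee_pos: [0.5342, -0.0172, 0.0084]
tcp_rot: [146.0, 89.7, 60.1]
force: [-0.2, 9.0, 3.9]
opening: 0.0003
t 5.15 p [ 0.5342 -0.0172  0.0084] jaw 4.07 tilt [ 0.003  0.005 -1.   ] F [-0.2   9.02  3.92] T [ 1.863 -0.017 -0.019] op 0.0003 q [ 19.2  33.4 -28.1 115.7  25.3  36.7 -21.4]
```

View pics/s5.png

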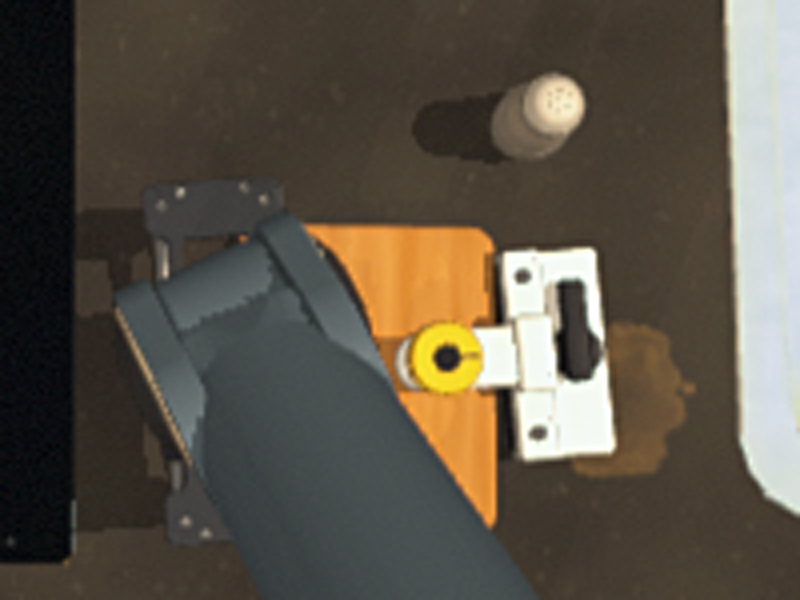

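```bash
python3 -m inch '[{"dp":[0,-0.2,0],"yaw":0,"grip":0},{"dp":[0,-0.4,0],"yaw":0,"grip":0},{"dp":[0,-0.6,0],"yaw":0,"grip":0},{"dp":[0.1,-0.8,0],"yaw":0,"grip":0},{"dp":[0.1,-0.8,0],"yaw":0,"grip":0}]'; python3 -c "
from h import *
st()
s=viewer.snapshot('top');save(s,'s6',(280,150,480,300),4)"
```

```text
t: 5.7
ee_pos: [0.5337, -0.0182, 0.0084]
tcp_rot: [172.0, 89.3, 86.3]
force: [-3.8, 20.7, 7.2]
opening: 0.0005
t 5.7 p [ 0.5337 -0.0182  0.0084] jaw 4.28 tilt [ 0.001  0.013 -1.   ] F [-3.77 20.74  7.18] T [ 4.699  0.977 -0.18 ] op 0.0005 q [ 19.9  33.5 -28.5 115.6  24.9  36.7 -20.6]
```

View pics/s6.png

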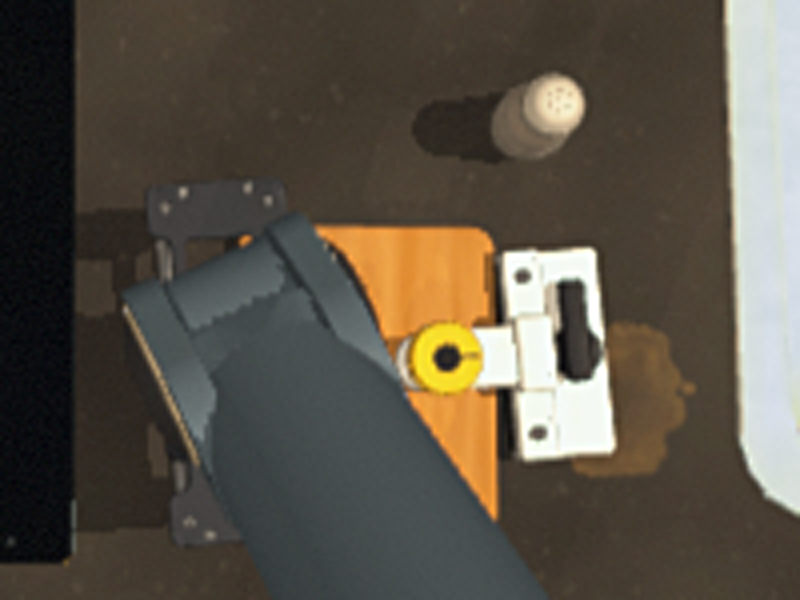

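```bash
python3 - <<'E'
from h import *
s=viewer.snapshot("top")
hsv=cv2.cvtColor(s["image"],cv2.COLOR_RGB2HSV)
hs=cv2.inRange(hsv,(8,90,90),(19,255,255))
R=[]
for v in list(range(212,228))+list(range(252,277)):
    x=np.nonzero(hs[v,380:412])[0]
    if len(x): R.append(w(s,380+x.max()+.5,v,.015)[:2])
R=np.array(R); print(R.round(4).tolist())
f=np.polyfit(R[:,0],R[:,1],1);print(np.degrees(np.arctan(f[0])),np.polyval(f,[.6,.537,.48]))
ss=viewer.snapshot("side");save(ss,"s7",(280,150,480,300),4)
ss=viewer.snapshot("wrist");save(ss,"w7")
E
```

```text
[[0.6009, -0.1798], [0.5986, -0.1798], [0.5962, -0.1797], [0.5939, -0.1797], [0.5915, -0.1773], [0.5892, -0.1772], [0.5868, -0.1795], [0.5845, -0.1795], [0.5821, -0.1794], [0.5798, -0.1794], [0.5774, -0.1793], [0.5751, -0.1793], [0.5727, -0.1792], [0.5704, -0.1792], [0.5681, -0.1791], [0.5657, -0.1791], [0.5076, -0.1778], [0.5053, -0.1777], [0.503, -0.1777], [0.5007, -0.1776], [0.4984, -0.1776], [0.4961, -0.1775], [0.4938, -0.1775], [0.4915, -0.1774], [0.4892, -0.1774], [0.4869, -0.1773], [0.4846, -0.1773], [0.4823, -0.1772], [0.48, -0.1795], [0.4777, -0.1795], [0.4754, -0.1794], [0.4731, -0.1794], [0.4708, -0.1793], [0.4685, -0.1793], [0.4662, -0.1792], [0.4639, -0.1792], [0.4617, -0.1791], [0.4594, -0.179], [0.4571, -0.179], [0.4548, -0.1789], [0.4525, -0.1789]]
-0.2618339949284858 [-0.17905625 -0.17876834 -0.17850786]
```

View pics/s7.png

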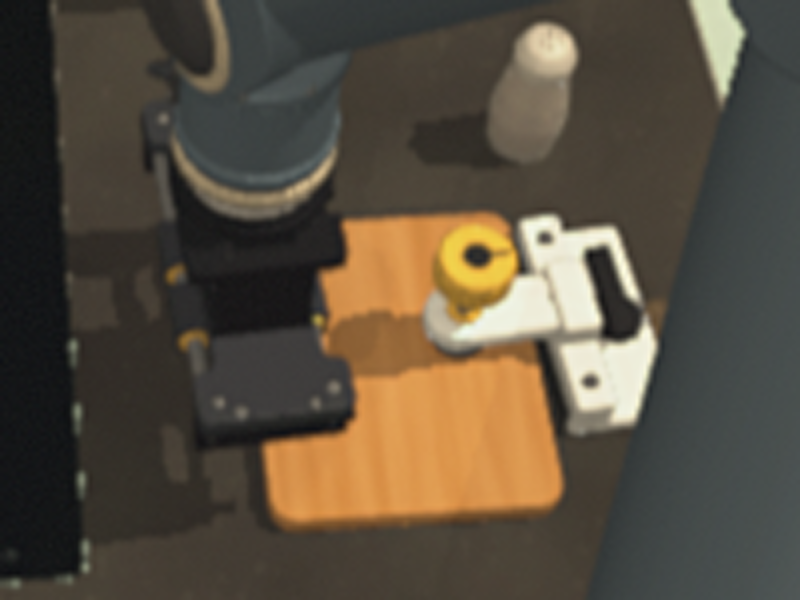

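View pics/w7.png

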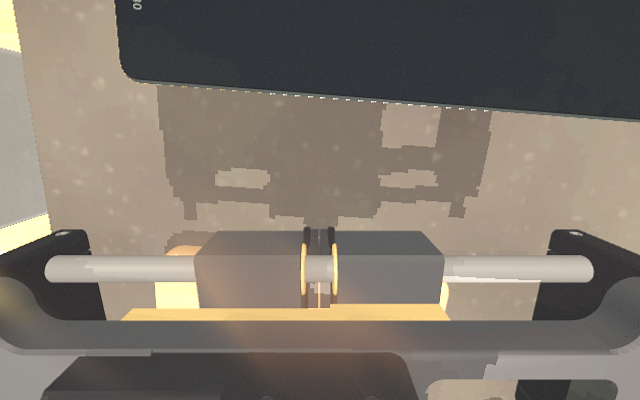

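```bash
python3 -m inch '[{"dp":[0,1.5,0],"yaw":0,"grip":0},{"dp":[0,2.0,0],"yaw":0,"grip":0},{"dp":[-3.5,2.0,0],"yaw":0,"grip":0},{"dp":[-3.5,2,0],"yaw":0,"grip":0},{"dp":[-3.5,1.2,0],"yaw":0,"grip":0},{"dp":[-3.5,0.8,0],"yaw":0,"grip":0},{"dp":[-3.5,0.5,0],"yaw":0,"grip":0},{"dp":[-3.5,0.3,0],"yaw":0,"grip":0}]'; python3 -c "
from h import *
st()"
python3 -m inch '[{"dp":[0,-0.2,0],"yaw":0,"grip":0},{"dp":[0,-0.4,0],"yaw":0,"grip":0},{"dp":[0,-0.6,0],"yaw":0,"grip":0},{"dp":[0,-0.6,0],"yaw":0,"grip":0}]'
python3 -c "
from h import *
st()
s=viewer.snapshot('top');save(s,'s8',(280,150,480,300),4)"
```

```text
t: 6.7
ee_pos: [0.4976, -0.0189, 0.0074]
tcp_rot: [-168.5, 89.4, 105.6]
force: [-8.9, 19.3, 4.8]
opening: 0.0003
t 6.7 p [ 0.4976 -0.0189  0.0074] jaw 4.05 tilt [-0.003  0.01  -1.   ] F [-8.85 19.34  4.8 ] T [ 4.748  1.774 -0.261] op 0.0003 q [ 20.3  31.3 -28.5 120.2  25.   34.3 -21.7]
t: 7.1
ee_pos: [0.4962, -0.0201, 0.0074]
tcp_rot: [-166.1, 89.1, 108.1]
force: [-12.1, 27.3, 7.1]
opening: 0.0003
t 7.1 p [ 0.4962 -0.0201  0.0074] jaw 4.25 tilt [-0.005  0.014 -1.   ] F [-12.12  27.34   7.14] T [ 6.262  2.493 -0.275] op 0.0003 q [ 20.8  31.4 -28.8 120.3  24.8  34.3 -21. ]
```

View pics/s8.png

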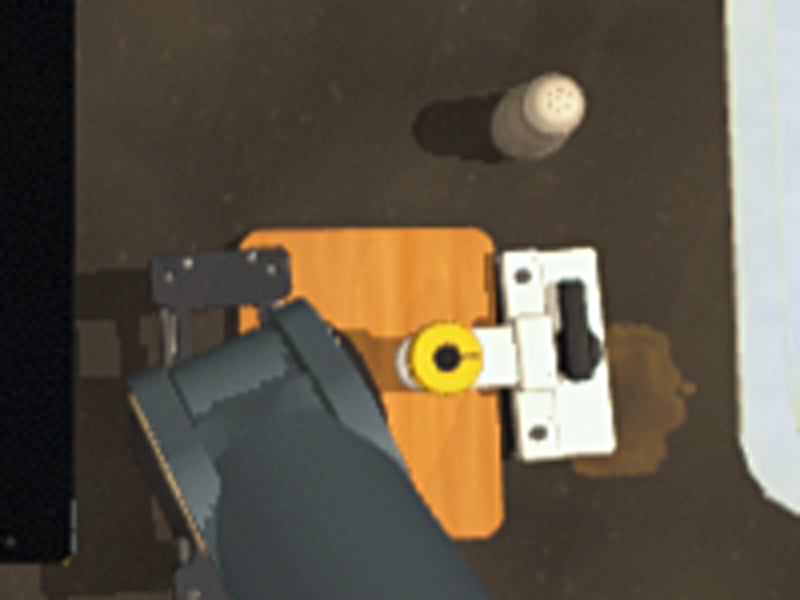

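```bash
python3 -m inch '[{"dp":[-0.4,0,0],"yaw":0,"grip":0},{"dp":[-0.8,0,0],"yaw":0,"grip":0},{"dp":[-1.2,0,0],"yaw":0,"grip":0},{"dp":[-1.5,0,0],"yaw":0,"grip":0},{"dp":[-1.5,0,0],"yaw":0,"grip":0}]'
python3 -c "
from h import *
st()
s=viewer.snapshot('top');save(s,'s9',(280,150,480,300),4)"
```

```text
t: 7.65
ee_pos: [0.4857, -0.026, 0.0078]
tcp_rot: [151.9, 89.5, 66.0]
force: [-0.9, 15.8, -1.6]
opening: 0.0005
t 7.65 p [ 0.4857 -0.026   0.0078] jaw 4.14 tilt [ 0.004  0.008 -1.   ] F [-0.89 15.76 -1.59] T [3.59  0.105 0.074] op 0.0005 q [ 21.2  30.4 -28.5 122.   25.3  33.1 -21.3]
```

View pics/s9.png

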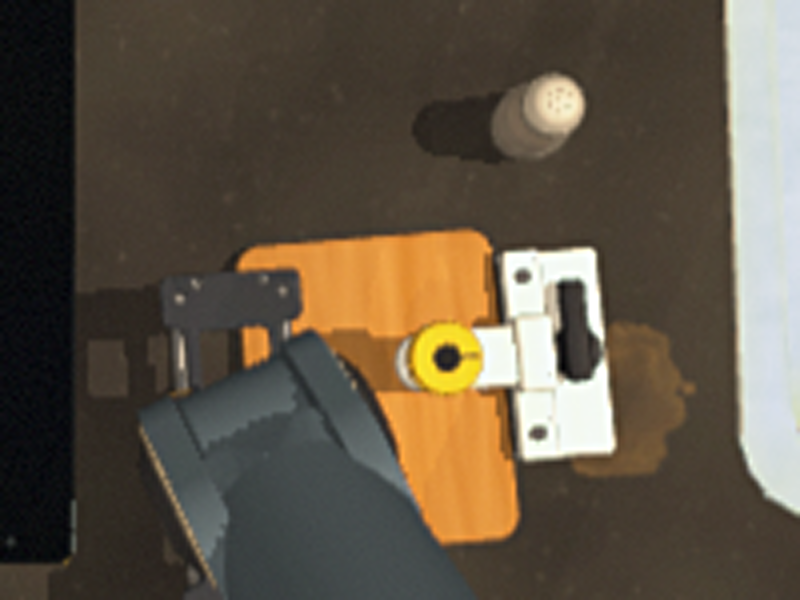

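```bash
python3 -m inch '[{"dp":[0,1.5,0],"yaw":0,"grip":0},{"dp":[2,2.2,0],"yaw":0,"grip":0},{"dp":[5,2.2,0],"yaw":0,"grip":0},{"dp":[5,1.5,0],"yaw":0,"grip":0},{"dp":[5,0.9,0],"yaw":0,"grip":0},{"dp":[5,0.5,0],"yaw":0,"grip":0},{"dp":[5,0.2,0],"yaw":0,"grip":0},{"dp":[5,0,0],"yaw":0,"grip":0}]'
python3 -c "
from h import *
st()
s=viewer.snapshot('top');save(s,'s10',(280,150,480,300),4)"
python3 -m inch '[{"dp":[0,0,0],"yaw":0,"grip":0},{"dp":[0,-0.1,0],"yaw":0,"grip":0}]'
python3 -c "
from h import *
st()"
```

```text
t: 8.5
ee_pos: [0.5375, -0.0222, 0.0088]
tcp_rot: [141.9, 89.0, 56.1]
force: [3.6, 22.3, -2.2]
opening: 0.0005
t 8.5 p [ 0.5375 -0.0222  0.0088] jaw 4.22 tilt [ 0.01   0.014 -1.   ] F [ 3.62 22.31 -2.2 ] T [ 5.213 -0.965  0.074] op 0.0005 q [ 20.3  33.6 -28.5 115.5  25.   36.3 -20.2]
t: 8.75
ee_pos: [0.5375, -0.0222, 0.0088]
tcp_rot: [142.9, 89.0, 57.2]
force: [4.0, 23.1, -1.9]
opening: 0.0005
t 8.75 p [ 0.5375 -0.0222  0.0088] jaw 4.29 tilt [ 0.01   0.015 -1.   ] F [ 3.99 23.11 -1.94] T [ 5.287 -1.026  0.131] op 0.0005 q [ 20.4  33.6 -28.5 115.5  25.   36.3 -20.1]
```

View pics/s10.png

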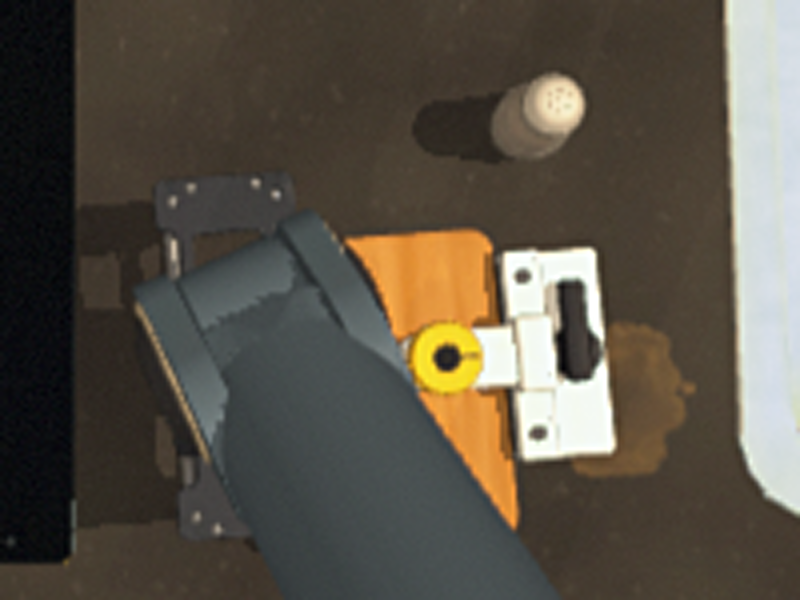

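```bash
python3 -m inch '[{"dp":[0,1,0],"yaw":0,"grip":0},{"dp":[0,2.5,0],"yaw":0,"grip":0},{"dp":[0,2.5,5],"yaw":0,"grip":0},{"dp":[0,2.5,10],"yaw":0.15,"grip":0},{"dp":[0,2.5,15],"yaw":0.3,"grip":80},{"dp":[0,-2.5,17],"yaw":0.45,"grip":80},{"dp":[0,-6,17],"yaw":0.6,"grip":80},{"dp":[0,-6,17],"yaw":0.6,"grip":80}]'
python3 -c "
from h import *
st()
s=viewer.snapshot('wrist');save(s,'w11')"
```

```text
t: 9.55
ee_pos: [0.5334, -0.1023, 0.1776]
tcp_rot: [-46.8, 89.7, -99.1]
force: [-0.3, 0.0, 0.2]
opening: 0.0245
t 9.55 p [ 0.5334 -0.1023  0.1776] jaw 37.72 tilt [-0.001 -0.005 -1.   ] F [-0.29  0.03  0.17] T [ 0.05  -0.083  0.037] op 0.0245 q [ 39.7  22.7 -42.5 107.   18.4  57.3  27.1]
```

View pics/w11.png

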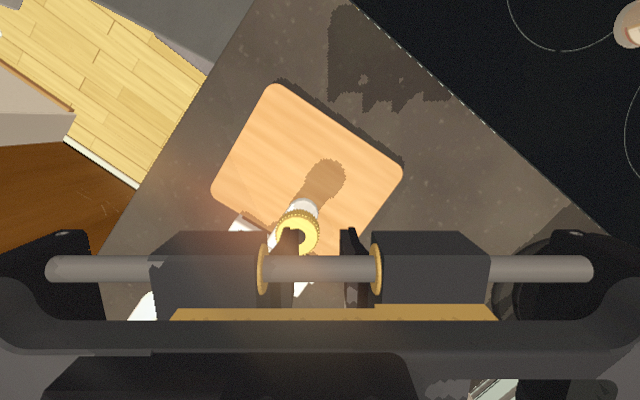

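```bash
python3 -m inch '[{"dp":[0,-1.0,0],"yaw":0.15,"grip":80},{"dp":[0,-1.5,-1],"yaw":0.3,"grip":80},{"dp":[0,-1.5,-1],"yaw":0.45,"grip":80},{"dp":[0,-1.5,-1],"yaw":0.6,"grip":80},{"dp":[0,-1.5,-1],"yaw":0.75,"grip":80},{"dp":[0,-1.5,-1],"yaw":0.9,"grip":80},{"dp":[0,-1.5,-1],"yaw":1.05,"grip":80},{"dp":[0,-1.5,-1],"yaw":1.05,"grip":80}]'
python3 -c "
from h import *
st()
s=viewer.snapshot('wrist');save(s,'w12')
t=viewer.snapshot('top');save(t,'t12',(280,150,480,300),4)
t=viewer.snapshot('side');save(t,'d12',(280,150,480,300),4)"
```

```text
t: 10.4
ee_pos: [0.5334, -0.1073, 0.1668]
tcp_rot: [150.6, 89.9, 159.0]
force: [0.4, -0.5, -0.2]
opening: 0.0695
t 10.4 p [ 0.5334 -0.1073  0.1668] jaw 98.47 tilt [-0.002  0.001 -1.   ] F [ 0.42 -0.53 -0.17] T [ 0.161 -0.109  0.026] op 0.0695 q [ 49.5  28.4 -56.3 106.9  27.3  59.5  80.5]
```

View pics/w12.png

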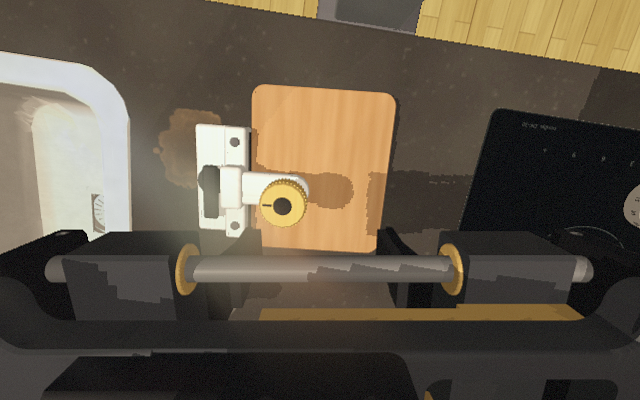

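View pics/d12.png

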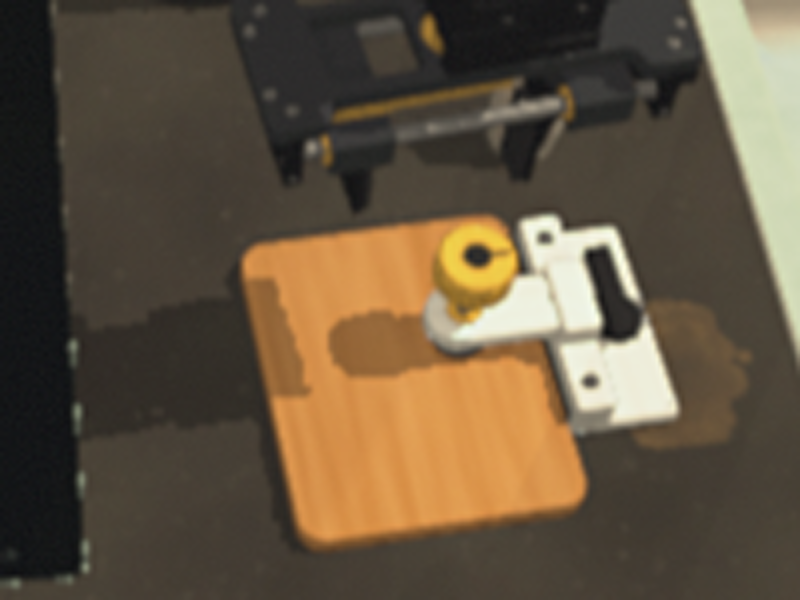

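```bash
python3 - <<'E'
from h import *
s=viewer.snapshot("wrist")
hsv=cv2.cvtColor(s["image"],cv2.COLOR_RGB2HSV)
# black cap centre
g=s["image"].max(2); sub=(g[190:222,265:305]<80).astype(np.uint8)
n,l,stt,c=cv2.connectedComponentsWithStats(sub)
for i in range(1,n):
    if stt[i,4]>30: print(stt[i],c[i]+[265,190],w(s,*(c[i]+[265,190]),.095))
m=cv2.inRange(hsv,(18,90,90),(35,255,255)); m[:170]=0;m[232:]=0;m[:,:250]=0;m[:,320:]=0
ys,xs=np.nonzero(m);print(xs.min(),xs.max(),ys.min(),ys.max())
c=np.vstack([c[:,0] for c in cv2.findContours(m,0,1)[0]]);e=cv2.minEnclosingCircle(c);print(e,w(s,*e[0],.095),w(s,*e[0],.088))
save(s,'w13',(190,70,410,240),3.5)
# board edge & stop
for a in [(228,128,.031),(248,126,.031)]: print(w(s,*a))
t=viewer.snapshot("top")
hs=cv2.inRange(cv2.cvtColor(t["image"],cv2.COLOR_RGB2HSV),(8,90,90),(19,255,255))
R=[];L=[]
for v in list(range(214,228))+list(range(252,280)):
    x=np.nonzero(hs[v,325:425])[0]
    if len(x): R.append(w(t,325+x.max()+.5,v,.015)[:2]);L.append(w(t,325+x.min()-.5,v,.015)[:2])
for R in (R,L):
    R=np.array(R); f=np.polyfit(R[:,0],R[:,1],1);print(np.degrees(np.arctan(f[0])),np.polyval(f,[.6,.537,.48]).round(4))
save(t,'t13',(310,190,450,300),5)
E
```

```text
[ 11   8  16  16 130] [284.84615385 203.79230769] [ 0.53394533 -0.13646502  0.095     ]
259 307 178 227
((283.5, 202.5), 25.1098575592041) [ 0.53298618 -0.13771332  0.095     ] [ 0.535064   -0.13830578  0.088     ]
[ 0.48303884 -0.206817    0.031     ]
[ 0.4782106  -0.18717539  0.031     ]
14.409957789217223 [-0.1221 -0.1383 -0.1529]
-4.358737445713575 [-0.0732 -0.0684 -0.0641]
```

View pics/w13.png

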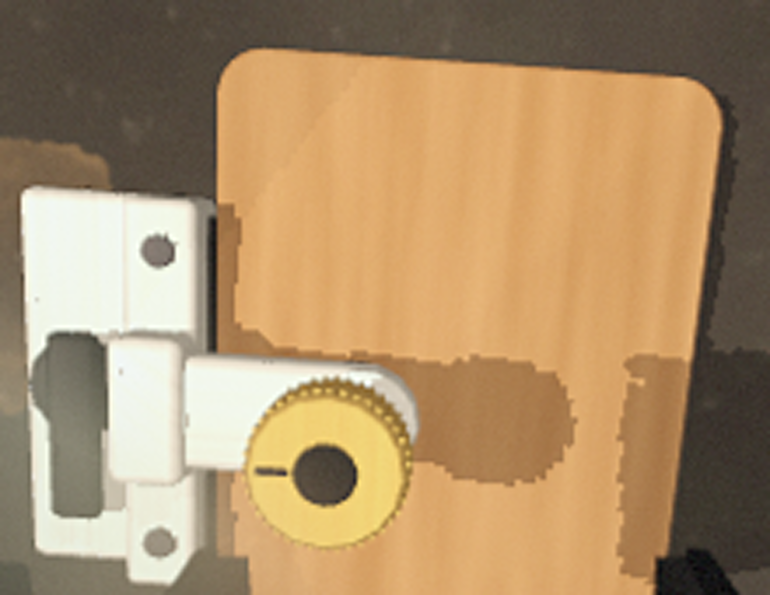

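View pics/t13.png

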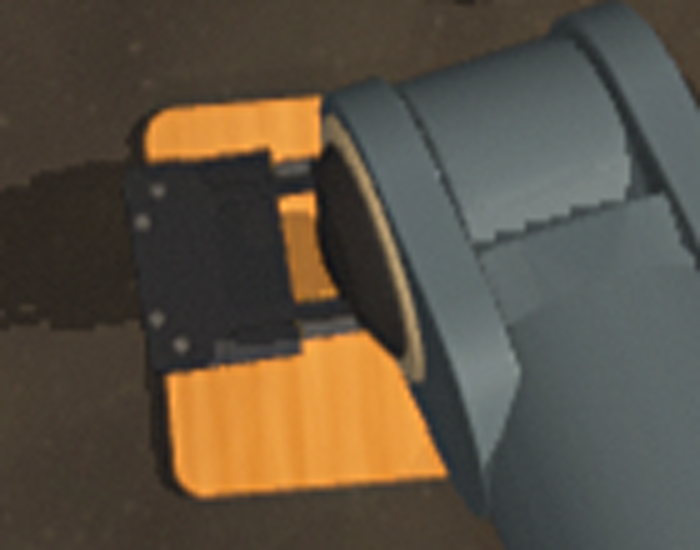

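```bash
python3 -m inch '[{"dp":[0.1,-3,0],"yaw":0,"grip":85},{"dp":[0.1,-3,0],"yaw":0,"grip":85},{"dp":[0.1,-3,-2],"yaw":0,"grip":85},{"dp":[0.1,-3,-4],"yaw":0,"grip":85},{"dp":[0.1,-3,-6],"yaw":0,"grip":85},{"dp":[0.1,-3,-8],"yaw":0,"grip":85},{"dp":[0.1,-3,-9.8],"yaw":0,"grip":85},{"dp":[0.1,-3,-9.8],"yaw":0,"grip":85}]'
python3 -c "
from h import *
st()
t=viewer.snapshot('wrist');save(t,'w14')
t=viewer.snapshot('side');save(t,'d14',(280,150,480,300),4)"
```

```text
t: 11.45
ee_pos: [0.5335, -0.1376, 0.0674]
tcp_rot: [159.7, 89.7, 168.2]
force: [-0.1, -0.5, 0.1]
opening: 0.0738
t 11.45 p [ 0.5335 -0.1376  0.0674] jaw 98.48 tilt [-0.005  0.001 -1.   ] F [-0.14 -0.49  0.09] T [ 0.171 -0.076  0.064] op 0.0738 q [ 47.   35.8 -49.9 110.7  35.3  50.5  77.2]
```

View pics/d14.png

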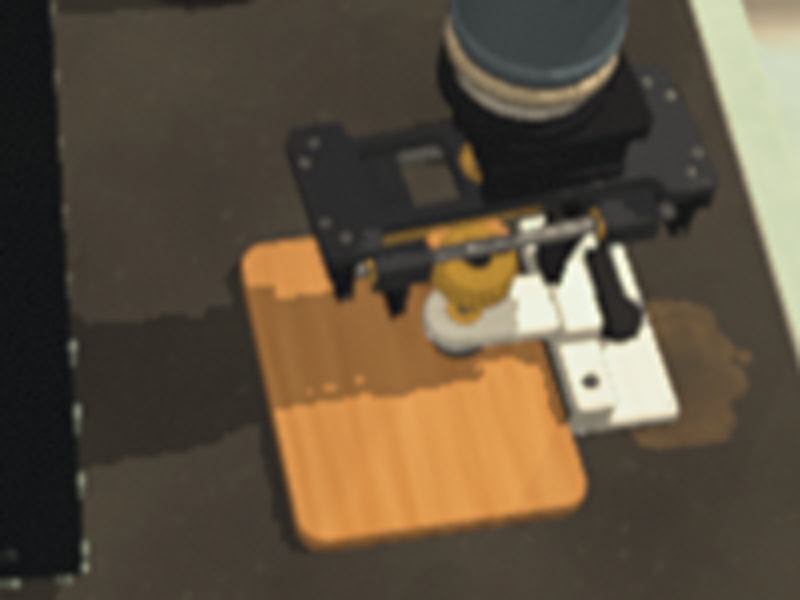

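View pics/w14.png

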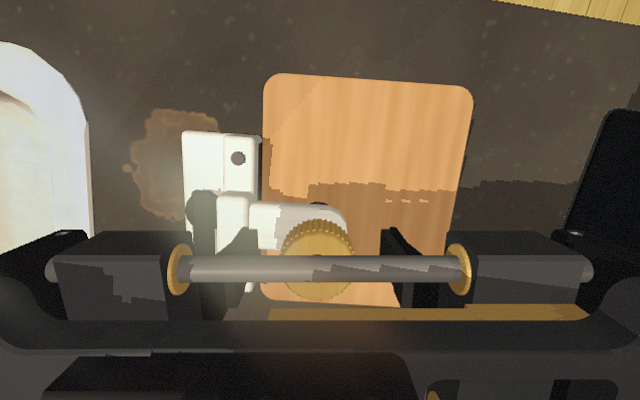

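```bash
python3 -m inch '[{"dp":[0,0,0],"yaw":0,"grip":20},{"dp":[0,0,0],"yaw":0,"grip":20},{"dp":[0,0,0],"yaw":0,"grip":20},{"dp":[0,0,0],"yaw":0,"grip":20},{"dp":[0,0,0],"yaw":0,"grip":20},{"dp":[0,0,0],"yaw":0,"grip":20}]' 35
python3 -c "
from h import *
st()"
```

```text
t: 12.15
ee_pos: [0.5354, -0.1382, 0.0698]
tcp_rot: [-74.2, 90.0, -65.8]
force: [-0.2, 0.7, 1.2]
opening: 0.039
t 12.15 p [ 0.5354 -0.1382  0.0698] jaw 98.48 tilt [ 0. -0. -1.] F [-0.18  0.66  1.16] T [-0.007 -0.176 -0.052] op 0.039 q [ 47.1  35.6 -50.  110.6  35.4  50.5  77.2]
```

```bash
cat >> h.py <<'E'
def avg(n=8):
    T=[];t7=[];F=[];J=[];P=[]
    for _ in range(n):
        viewer.snapshot('side');o=sensors.observe();R=Ro.from_euler('xyz',o["tcp_rot"],degrees=True).as_matrix()
        T.append(o["torque"]);F.append(o["force"]);t7.append(o["tau"][6]);J.append(np.degrees(np.arctan2(R[1,1],R[0,1])));P.append(o["ee_pos"])
    T=np.array(T);print("t",o["t"],"T",T.mean(0).round(3),"sd",T.std(0).round(3),"tau7 %.4f sd %.4f"%(np.mean(t7),np.std(t7)),"F",np.mean(F,0).round(2),"jaw %.2f sd %.2f"%(np.mean(J),np.std(J)),"p",np.mean(P,0).round(4),"op",round(o["opening"],4),"q7 %.1f q3 %.1f"%(o["joint_pos"][6],o["joint_pos"][2]))
E
python3 -c "
from h import *
avg(8)"
```

```text
t 12.55 T [-0.104 -0.083  0.013] sd [0.048 0.017 0.042] tau7 -0.0014 sd 0.0001 F [-0.25 -0.91  1.72] jaw 98.48 sd 0.00 p [ 0.5354 -0.1382  0.0697] op 0.0388 q7 77.2 q3 -50.0
```

```bash
python3 -m inch '[{"dp":[0,0,-0.03],"yaw":-0.1,"grip":20},{"dp":[0,0,-0.06],"yaw":-0.2,"grip":20},{"dp":[0,0,-0.09],"yaw":-0.3,"grip":20},{"dp":[0,0,-0.09],"yaw":-0.3,"grip":20}]'
python3 -c "
from h import *
avg(6)"
```

```text
t: 12.95
ee_pos: [0.5355, -0.1382, 0.069]
tcp_rot: [-62.0, 89.9, -70.6]
force: [0.1, -0.9, 2.5]
opening: 0.039
t 13.25 T [-0.323 -0.003  0.05 ] sd [0.039 0.025 0.028] tau7 -0.0742 sd 0.0428 F [-0.62 -2.16  4.57] jaw 81.39 sd 0.03 p [ 0.5355 -0.1381  0.0689] op 0.0388 q7 62.7 q3 -45.9
```

```bash
cat >> h.py <<'E'
def seq(n=6):
    a=[];z=[];f=[]
    for _ in range(n):
        viewer.snapshot('side');o=sensors.observe();a.append(o["tau"][6]);z.append(o["torque"][2]);f.append(o["force"])
    R=Ro.from_euler('xyz',o["tcp_rot"],degrees=True).as_matrix()
    print("t %.2f"%o["t"],"tau7",np.round(a,3),"Tz",np.round(z,3),round(np.mean(z),3),"F",np.mean(f,0).round(2),"jaw %.2f"%np.degrees(np.arctan2(R[1,1],R[0,1])),"p",o["ee_pos"].round(4),"q7 %.1f"%o["joint_pos"][6],"op",round(o["opening"],4))
E
python3 -c "
from h import *
seq()"
python3 -m inch '[{"dp":[0,0,0.05],"yaw":-0.1,"grip":20},{"dp":[0,0,0.02],"yaw":-0.2,"grip":20},{"dp":[0,0,-0.01],"yaw":-0.3,"grip":20},{"dp":[0,0,-0.01],"yaw":-0.3,"grip":20}]'
python3 -c "
from h import *
seq()"
```

```text
t 13.55 tau7 [-0.048 -0.053 -0.057 -0.058 -0.058 -0.058] Tz [0.009 0.065 0.062 0.065 0.067 0.042] 0.052 F [-0.84 -2.22  5.25] jaw 81.32 p [ 0.5355 -0.1381  0.0689] q7 62.7 op 0.0389
t: 13.95
ee_pos: [0.5353, -0.1381, 0.0682]
tcp_rot: [-45.0, 90.0, -70.8]
force: [1.1, -1.9, -1.2]
opening: 0.0394
t 14.25 tau7 [-0.173 -0.081 -0.059 -0.055 -0.056 -0.058] Tz [0.058 0.035 0.08  0.12  0.065 0.054] 0.069 F [ 1.2  -2.58 -1.12] jaw 64.16 p [ 0.5352 -0.1381  0.0683] q7 48.2 op 0.0393
```

```bash
for i in 1; do python3 -m inch '[{"dp":[0,0,-0.03],"yaw":-0.1,"grip":20},{"dp":[0,0,-0.06],"yaw":-0.2,"grip":20},{"dp":[0,0,-0.09],"yaw":-0.3,"grip":20},{"dp":[0,0,-0.09],"yaw":-0.3,"grip":20}]'
python3 -c "
from h import *
seq()"; done
python3 -m inch '[{"dp":[0,0,-0.03],"yaw":-0.1,"grip":20},{"dp":[0,0,-0.06],"yaw":-0.2,"grip":20},{"dp":[0,0,-0.09],"yaw":-0.3,"grip":20},{"dp":[0,0,-0.09],"yaw":-0.3,"grip":20}]'
python3 -c "
from h import *
seq()"
```

```text
t: 14.65
ee_pos: [0.5352, -0.138, 0.0674]
tcp_rot: [-64.7, 90.0, -107.8]
force: [1.5, -2.8, -3.6]
opening: 0.0389
t 14.95 tau7 [-0.184 -0.092 -0.07  -0.066 -0.067 -0.069] Tz [0.044 0.124 0.047 0.095 0.038 0.125] 0.079 F [ 1.52 -3.06 -3.16] jaw 46.97 p [ 0.5352 -0.138   0.0675] q7 33.6 op 0.0391
t: 15.35
ee_pos: [0.5352, -0.138, 0.0669]
tcp_rot: [-36.2, 90.0, -96.4]
force: [0.3, -3.6, -0.1]
opening: 0.039
t 15.65 tau7 [-0.262 -0.171 -0.148 -0.145 -0.146 -0.148] Tz [0.142 0.207 0.182 0.193 0.141 0.173] 0.173 F [ 0.66 -3.44 -0.48] jaw 29.79 p [ 0.5353 -0.138   0.0669] q7 19.1 op 0.039
```

```bash
python3 -m inch '[{"dp":[0,0,-0.01],"yaw":-0.05,"grip":20},{"dp":[0,0,-0.03],"yaw":-0.1,"grip":20},{"dp":[0,0,-0.03],"yaw":-0.1,"grip":20}]'
python3 -c "
from h import *
seq(12)"
```

```text
t: 15.95
ee_pos: [0.5353, -0.138, 0.0667]
tcp_rot: [-1.6, 90.0, -67.5]
force: [-0.4, -2.9, 0.9]
opening: 0.0393
t 16.55 tau7 [-0.246 -0.201 -0.19  -0.188 -0.189 -0.19  -0.191 -0.192 -0.193 -0.193
 -0.193 -0.194] Tz [0.195 0.194 0.28  0.198 0.165 0.136 0.22  0.228 0.145 0.194 0.136 0.138] 0.186 F [-0.2  -3.31  3.84] jaw 24.01 p [ 0.5354 -0.138   0.0666] q7 14.2 op 0.0389
```

```bash
python3 -m inch '[{"dp":[0,0,0.04],"yaw":0,"grip":20},{"dp":[0,0,0.04],"yaw":0,"grip":20}]'
python3 -c "
from h import *
seq(8)"
python3 -m inch '[{"dp":[0,0,0],"yaw":-0.03,"grip":20},{"dp":[0,0,-0.01],"yaw":-0.06,"grip":20},{"dp":[0,0,-0.01],"yaw":-0.06,"grip":20}]'
python3 -c "
from h import *
seq(12)"
```

```text
t: 16.75
ee_pos: [0.5353, -0.1379, 0.0667]
tcp_rot: [120.0, 90.0, 54.0]
force: [0.2, -2.8, 1.9]
opening: 0.0391
t 17.15 tau7 [-0.194 -0.194 -0.194 -0.194 -0.195 -0.195 -0.195 -0.195] Tz [0.196 0.219 0.23  0.176 0.159 0.177 0.222 0.215] 0.199 F [ 0.23 -3.98  0.99] jaw 24.01 p [ 0.5353 -0.1379  0.0667] q7 14.2 op 0.0391
t: 17.45
ee_pos: [0.5353, -0.138, 0.0667]
tcp_rot: [-5.5, 90.0, -75.0]
force: [0.8, -3.9, -0.3]
opening: 0.0387
t 18.05 tau7 [-0.257 -0.229 -0.221 -0.219 -0.219 -0.219 -0.219 -0.219 -0.219 -0.219
 -0.219 -0.219] Tz [0.176 0.262 0.208 0.224 0.299 0.225 0.227 0.182 0.181 0.295 0.256 0.215] 0.229 F [ 0.88 -4.19 -0.29] jaw 20.57 p [ 0.5353 -0.1379  0.0667] q7 11.3 op 0.0389
```

```bash
python3 -m inch '[{"dp":[0,0,0],"yaw":-0.01,"grip":20},{"dp":[0,0,0],"yaw":-0.02,"grip":20}]'
python3 -c "
from h import *
seq(6)"
python3 -m inch '[{"dp":[0,0,0],"yaw":-0.01,"grip":20},{"dp":[0,0,-0.01],"yaw":-0.02,"grip":20}]'
python3 -c "
from h import *
seq(10)"
```

```text
t: 18.25
ee_pos: [0.5352, -0.1379, 0.0667]
tcp_rot: [170.1, 90.0, 99.5]
force: [0.4, -5.1, -1.2]
opening: 0.0391
t 18.55 tau7 [-0.24  -0.26  -0.233 -0.223 -0.221 -0.22 ] Tz [0.189 0.234 0.292 0.225 0.203 0.211] 0.226 F [ 0.75 -4.2  -1.43] jaw 19.43 p [ 0.5352 -0.1379  0.0667] q7 10.3 op 0.039
t: 18.75
ee_pos: [0.5352, -0.1379, 0.0667]
tcp_rot: [-150.7, 90.0, 137.5]
force: [1.0, -4.9, -0.8]
opening: 0.0393
t 19.25 tau7 [-0.254 -0.275 -0.247 -0.238 -0.235 -0.235 -0.235 -0.234 -0.235 -0.235] Tz [0.217 0.187 0.247 0.262 0.284 0.241 0.275 0.204 0.231 0.285] 0.243 F [ 0.57 -4.35 -1.14] jaw 18.28 p [ 0.5353 -0.1379  0.0667] q7 9.4 op 0.0386
```

```bash
python3 -m inch '[{"dp":[0,0,0],"yaw":0,"grip":75},{"dp":[0,0,0],"yaw":0,"grip":75},{"dp":[0,0,0],"yaw":0,"grip":75},{"dp":[0,0,0],"yaw":0,"grip":75}]'
python3 -c "
from h import *
seq(6)
s=viewer.snapshot('side');save(s,'d20',(280,150,480,300),4)
s=viewer.snapshot('wrist');save(s,'w20')"
```

```text
t: 19.65
ee_pos: [0.5353, -0.137, 0.0667]
tcp_rot: [160.1, 89.9, 88.4]
force: [0.4, 1.1, 1.1]
opening: 0.0614
t 19.95 tau7 [-0.001 -0.001 -0.001 -0.001 -0.    -0.   ] Tz [-0.016 -0.003 -0.008  0.025 -0.027  0.013] -0.003 F [-0.34 -0.13  0.2 ] jaw 18.27 p [ 0.5353 -0.1378  0.0667] q7 9.4 op 0.065
```

View pics/d20.png

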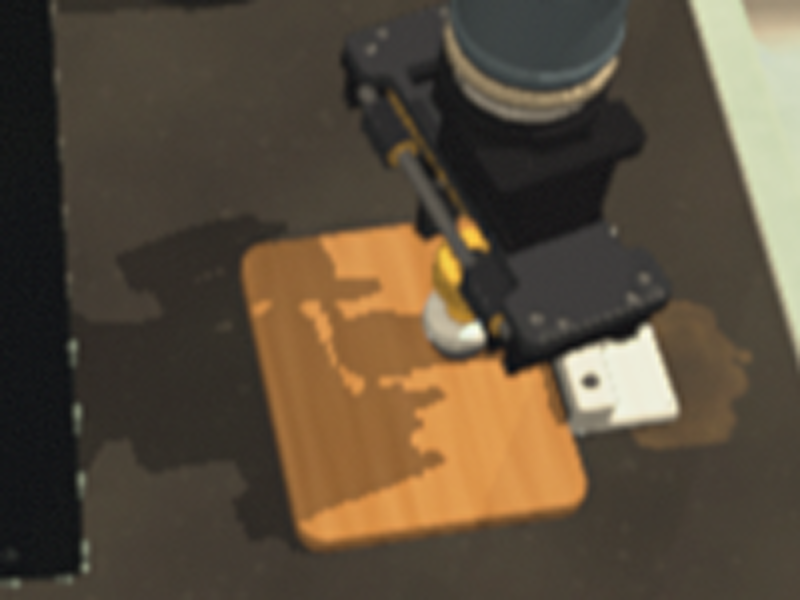

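View pics/w20.png

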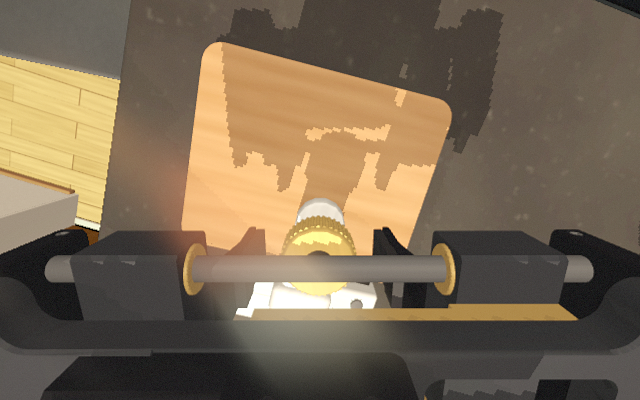

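```bash
python3 -m inch '[{"dp":[0,0,0],"yaw":0,"grip":20},{"dp":[0,0,0],"yaw":0,"grip":20},{"dp":[0,0,0],"yaw":0,"grip":20},{"dp":[0,0,0],"yaw":0,"grip":20},{"dp":[0,0,0],"yaw":0,"grip":20}]' 35
python3 -c "
from h import *
seq(6)"
python3 -m inch '[{"dp":[0,0,0],"yaw":-0.05,"grip":20},{"dp":[0,0,0],"yaw":-0.1,"grip":20}]'
python3 -c "
from h import *
seq(8)"
python3 -m inch '[{"dp":[0,0,0],"yaw":-0.025,"grip":20},{"dp":[0,0,0],"yaw":-0.05,"grip":20}]'
python3 -c "
from h import *
seq(8)"
```

```text
t: 20.55
ee_pos: [0.5352, -0.1379, 0.0667]
tcp_rot: [-110.7, 90.0, 177.5]
force: [0.6, -0.1, -0.1]
opening: 0.0391
t 20.85 tau7 [0.001 0.001 0.001 0.001 0.001 0.001] Tz [-0.016 -0.009 -0.021 -0.026  0.013 -0.041] -0.017 F [-0.33 -0.28  0.38] jaw 18.27 p [ 0.5352 -0.1379  0.0667] q7 9.4 op 0.0393
t: 21.05
ee_pos: [0.5353, -0.1379, 0.0667]
tcp_rot: [-175.1, 90.0, 107.4]
force: [0.0, -0.2, 0.3]
opening: 0.0389
t 21.45 tau7 [-0.203 -0.288 -0.149 -0.104 -0.092 -0.091 -0.091 -0.092] Tz [0.076 0.08  0.116 0.063 0.061 0.091 0.09  0.095] 0.084 F [-0.37 -0.38  0.33] jaw 12.57 p [ 0.5353 -0.1379  0.0667] q7 4.5 op 0.0392
t: 21.65
ee_pos: [0.5353, -0.1379, 0.0667]
tcp_rot: [145.7, 90.0, 65.3]
force: [-0.7, -1.1, 0.6]
opening: 0.0389
t 22.05 tau7 [-0.191 -0.243 -0.175 -0.152 -0.146 -0.144 -0.144 -0.144] Tz [0.119 0.176 0.133 0.173 0.127 0.155 0.126 0.147] 0.145 F [-0.26 -0.55  0.14] jaw 9.69 p [ 0.5353 -0.1379  0.0667] q7 2.1 op 0.039
```

```bash
for k in 1; do python3 -m inch '[{"dp":[0,0,0],"yaw":-0.015,"grip":20},{"dp":[0,0,0],"yaw":-0.03,"grip":20}]'
python3 -c "
from h import *
seq(8)"; done
python3 -m inch '[{"dp":[0,0,0],"yaw":-0.015,"grip":20},{"dp":[0,0,0],"yaw":-0.03,"grip":20}]'
python3 -c "
from h import *
seq(8)"
```

```text
t: 22.25
ee_pos: [0.5353, -0.1379, 0.0667]
tcp_rot: [147.0, 90.0, 64.9]
force: [-0.8, -0.9, 0.3]
opening: 0.0391
t 22.65 tau7 [-0.202 -0.233 -0.192 -0.178 -0.175 -0.174 -0.173 -0.173] Tz [0.211 0.163 0.222 0.222 0.141 0.149 0.205 0.093] 0.176 F [-0.5  -0.1  -0.05] jaw 7.97 p [ 0.5353 -0.1379  0.0667] q7 0.7 op 0.0394
t: 22.85
ee_pos: [0.5353, -0.1379, 0.0667]
tcp_rot: [118.5, 90.0, 34.7]
force: [-1.8, -0.2, -0.1]
opening: 0.0393
t 23.25 tau7 [-0.228 -0.259 -0.219 -0.205 -0.201 -0.2   -0.2   -0.199] Tz [0.182 0.215 0.168 0.154 0.206 0.213 0.209 0.245] 0.199 F [-0.33 -0.4   0.22] jaw 6.25 p [ 0.5353 -0.1379  0.0667] q7 -0.8 op 0.039
```

```bash
python3 -m inch '[{"dp":[0,0,0],"yaw":-0.01,"grip":20},{"dp":[0,0,0],"yaw":-0.02,"grip":20}]'
python3 -c "
from h import *
seq(8)"
python3 -m inch '[{"dp":[0,0,0],"yaw":-0.01,"grip":20},{"dp":[0,0,0],"yaw":-0.02,"grip":20}]'
python3 -c "
from h import *
seq(8)"
```

```text
t: 23.45
ee_pos: [0.5353, -0.1379, 0.0667]
tcp_rot: [138.6, 90.0, 53.6]
force: [0.5, 0.3, -0.1]
opening: 0.0389
t 23.85 tau7 [-0.235 -0.255 -0.228 -0.219 -0.216 -0.216 -0.216 -0.216] Tz [0.207 0.176 0.168 0.204 0.238 0.198 0.179 0.208] 0.197 F [-0.53 -0.31 -0.14] jaw 5.10 p [ 0.5353 -0.1379  0.0667] q7 -1.8 op 0.0386
t: 24.05
ee_pos: [0.5353, -0.1379, 0.0667]
tcp_rot: [111.4, 90.0, 25.3]
force: [-0.9, 0.3, 0.3]
opening: 0.0391
t 24.45 tau7 [-0.251 -0.271 -0.244 -0.235 -0.233 -0.232 -0.232 -0.232] Tz [0.229 0.232 0.205 0.263 0.262 0.233 0.19  0.195] 0.226 F [-0.13 -0.47 -0.03] jaw 3.96 p [ 0.5353 -0.1379  0.0667] q7 -2.7 op 0.0391
```

```bash
python3 -m inch '[{"dp":[0,0,0],"yaw":0,"grip":80},{"dp":[0,0,0],"yaw":0,"grip":80},{"dp":[0,0,0],"yaw":0,"grip":80},{"dp":[0,0,0],"yaw":0,"grip":80},{"dp":[0,0,3],"yaw":0,"grip":80},{"dp":[0,0,7],"yaw":0,"grip":80},{"dp":[0,0,12],"yaw":0,"grip":80},{"dp":[0,0,12],"yaw":0,"grip":80}]'
python3 -m inch '[{"dp":[0,5,0],"yaw":0,"grip":80},{"dp":[0,10,0],"yaw":0,"grip":80},{"dp":[0,15,0],"yaw":0,"grip":80},{"dp":[0,20,0],"yaw":0,"grip":80},{"dp":[0,20,0],"yaw":0,"grip":80},{"dp":[0,20,0],"yaw":0,"grip":80}]'
python3 -c "
from h import *
st()
s=viewer.snapshot('side');save(s,'d30')
s=viewer.snapshot('top');save(s,'t30',(180,150,480,300),2.6)"
```

```text
t: 25.25
ee_pos: [0.5399, -0.138, 0.1935]
tcp_rot: [73.4, 89.2, -12.7]
force: [0.8, 0.5, -0.5]
opening: 0.0698
t: 25.85
ee_pos: [0.535, 0.0635, 0.1865]
tcp_rot: [-93.5, 90.0, -179.3]
force: [-0.3, -0.7, -0.2]
opening: 0.0697
t 25.85 p [0.535  0.0635 0.1865] jaw 4.15 tilt [-0. -0. -1.] F [-0.26 -0.7  -0.18] T [-0.115 -0.081  0.021] op 0.0697 q [ 16.7  19.8 -34.7 107.3  13.3  56.9 -19.6]
```

View pics/d30.png

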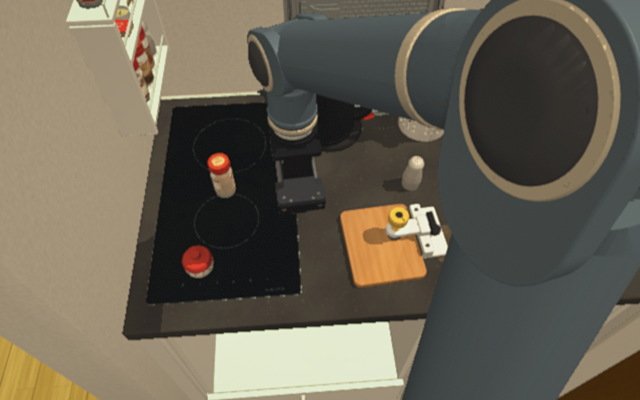

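View pics/t30.png

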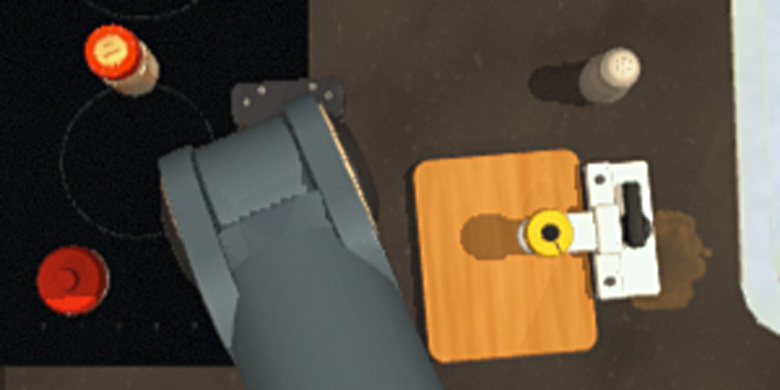

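```bash
python3 - <<'E'
from h import *
t=viewer.snapshot("top")
hs=cv2.inRange(cv2.cvtColor(t["image"],cv2.COLOR_RGB2HSV),(8,90,90),(19,255,255))
g=t["image"].astype(int).min(2);R=[];C=[]
for v in list(range(214,229))+list(range(252,280)):
    x=np.nonzero(hs[v,325:411])[0]; x0=325+x.max()
    R.append(w(t,x0+.5,v,.015)[:2])
    if 216<=v<=261:
        k=np.nonzero(g[v,396:425]>130)[0][0]; C.append(w(t,396+k-.5,v,.031)[:2])
for R in (R,C):
    R=np.array(R); f=np.polyfit(R[:,0],R[:,1],1);print(np.degrees(np.arctan(f[0])),np.polyval(f,[.595,.537,.485]).round(4))
save(t,'t31',(370,195,440,290),6)
E
```

```text
5.147276272871383 [-0.1769 -0.1822 -0.1868]
4.342929748005551 [-0.1803 -0.1847 -0.1887]
```

View pics/t31.png

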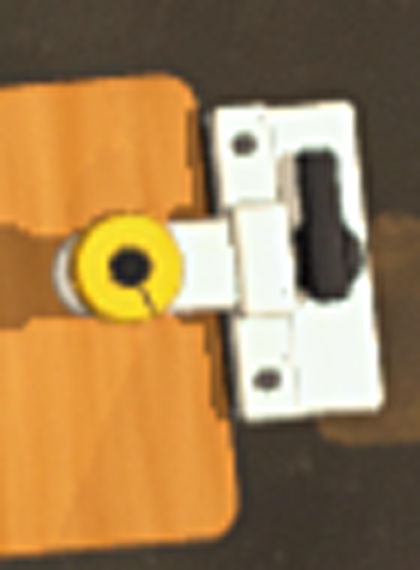

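```bash
python3 - <<'E'
from h import *
t=viewer.snapshot("top")
im=t["image"].astype(float); q=im[...,0]-im[...,2]   # red-blue
def edge(vals,i0,sgn,frac=.5):
    # subpixel crossing
    hi=np.median(vals[:4]) if sgn<0 else np.median(vals[-4:]); th=hi*frac
    for i in range(len(vals)-1):
        a,b=vals[i],vals[i+1]
        if (a-th)*(b-th)<=0 and a!=b: return i0+i+(th-a)/(b-a)
def fit(name,P):
    P=np.array(P);f=np.polyfit(P[:,0],P[:,1],1);r=P[:,1]-np.polyval(f,P[:,0]);k=abs(r)<.0015
    f=np.polyfit(P[k,0],P[k,1],1);print(name,len(P),k.sum(),"deg %.2f"%np.degrees(np.arctan(f[0])),"at .6,.537,.48",np.polyval(f,[.6,.537,.48]).round(4))
L=[];R=[];B=[]
for v in range(218,276):
    u=edge(q[v,330:352],330,1)
    if u: L.append(w(t,u,v,.015)[:2])
for v in range(216,270):
    if 227<v<252: continue
    u=edge(q[v,396:416] if v<228 else q[v,399:420],396 if v<228 else 399,-1)
    if u: R.append(w(t,u,v,.015)[:2]); 
fit("L",L);fit("R",R)
for a in R[::3]: print(a.round(4),end=' ')
T=[]
for u in range(346,395):
    c=q[200:225,u]; v=edge(c,200,1)
    if v: T.append(w(t,u,v,.015)[:2])
T=np.array(T);f=np.polyfit(T[:,1],T[:,0],1);print("\nTop edge deg",-np.degrees(np.arctan(f[0])))
print(t["image"][218,396:412].tolist());print(t["image"][258,400:416].tolist())
E
```

```text
L 58 58 deg 4.67 at .6,.537,.48 [-0.0263 -0.0314 -0.0361]
R 30 30 deg 5.03 at .6,.537,.48 [-0.1758 -0.1813 -0.1863]
[ 0.5915 -0.1767] [ 0.5845 -0.1769] [ 0.5774 -0.1784] [ 0.5704 -0.1786] [ 0.5076 -0.1841] [ 0.5007 -0.1841] [ 0.4938 -0.1841] [ 0.4869 -0.1857] [ 0.48   -0.1859] [ 0.4731 -0.1878] 
Top edge deg 4.532186659260648
[[230, 150, 64], [228, 146, 59], [230, 151, 63], [234, 154, 64], [234, 151, 62], [156, 100, 44], [144, 92, 40], [71, 46, 24], [50, 47, 42], [148, 135, 118], [245, 238, 213], [251, 255, 255], [208, 212, 194], [107, 100, 90], [95, 85, 79], [103, 93, 86]]
[[231, 154, 68], [232, 156, 67], [227, 148, 59], [228, 146, 59], [229, 142, 56], [147, 94, 39], [141, 90, 39], [73, 47, 26], [53, 50, 44], [133, 124, 107], [239, 232, 200], [253, 255, 250], [143, 140, 122], [96, 83, 78], [92, 81, 77], [97, 83, 77]]
```

```bash
python3 -c "
from h import *
print(workorder.job_done()); st()"
```

```text
the job is handed in; nothing more can be done
None
the job is handed in; nothing more can be done
```

I slid the board against the stop, tightened the thumbscrew until it was snug, moved the gripper clear and handed the job in at about 26 s.

- **Board:** The first push wedged it on one corner of the stop. I pushed again off-centre to square it, then pressed at the centre with about 23 N. The last top view put the board at about 4.5–5.0° and the stop at about 4.3°. The raw edge fit still showed a 2–3 mm gap. I put that down to shadow and pixel size, because the strip between board and stop looks the same at both ends and the firm central press moved the board no further.
- **Screw:** It turned freely at about 0.07 N m, then the resistance rose. I stopped at about 0.235 N m, inside the 0.18–0.28 N m window. After letting go and gripping again, it held to about 0.23 N m with almost no side or downward force.
- **Disagreement:** Torque suggests about 22 N on the board. The turn angle since seating suggests nearer 15 N, right at the lower edge of snug. I trusted the torque because the second grip confirmed it.
- **Other items:** The salt shaker, spice jar and egg timer look unmoved in the final pictures. Nothing touched them.

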